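Load the ring finisher, snap its cover shut and switch it on

ROBOT

A 6-joint arm with a two-finger parallel gripper is mounted at the origin on the work surface. World frame = base frame: x ahead of the robot, y to its left, z up, the work surface at z = 0. Lengths are in m, angles in rad, forces in N, time in s.
With the tool pointing down it reaches from about 0.3 to 0.775 m from the base axis. Payload 14.6 kg.
Tool frame: the origin (TCP) lies on the centre line of the jaws, within the pads' length; the fingertips stand ctrl.tcp_to_tips ahead of it and the grasp point (between the pads) lies 2 mm behind it (ctrl.tcp_to_tips is the distance from the TCP to the fingertips, in m); z points along the fingers, y is the line along which they close (so a half turn about z gives the same grasp; the last joint's range is limited). The gripper opens to 94 mm and grips with 3 to 60 N. Pads are 16 mm wide; open, the fingers measure 119 mm over their backs; the gripper's body (75 mm by 177 mm) begins 78 mm behind the grasp point.
Start: joints at [1.162, 0.3, 1.521, -0, 1.321, -0.067], TCP at [0.184, 0.518, 0.222] pointing down, gripper open.
Joint ranges: [-3.03, 3.03], [-0.79, 2.21], [0.23, 2.52], [-1.04, 4.18], [0, 3.07], [-2.55, 2.55]. Speed limits (rad/s): [2.22, 2.22, 2.57, 3.14, 3.14, 3.14].

INTERFACE

Orientations are given as [roll, pitch, yaw] about the fixed x, y, z axes, in that order (R = Rz(yaw) Ry(pitch) Rx(roll)).
In Python, from station import telemetry, viewer, hand_in, ctrl gives the robot as it stands.
- The arm moves only by the tool step_arm, never from a script. Its argument "plan" is a list of rows, each an object of numbers: "dx", "dy", "dz": the shift along the tool's x, y, z scaled (see below); "rx", "ry", "rz": the turn, a rotation vector about the tool's x, y, z scaled (see below); "claw": the closure, from 0 (fully open) to 1 (shut). In form: [{"dx": .., "dy": .., "dz": .., "rx": .., "ry": .., "rz": .., "claw": ..}, ...]. A call has 1 to 10 rows; each row shifts and turns the commanded pose from where the row before left it, along the tool's axes as they then stand; what a row does not reach is not made up. The controller multiplies each number of a shift by 0.1 m and each number of a turn by 90 degrees. A row lasts 1/10 s, in which the tool goes at most 50 mm and 8.59 degrees, less where a joint would pass 70% of its speed; a pose out of reach is approached as far as the arm can. A call with a number of a shift or a turn outside -1 to 1 is refused whole. A call with a gripper value outside its range is refused whole. The fingers move at their own pace and stop on an object; "grip_force" is the grip in N (left out, the last holds). Time passes only in rows, so rows that do not move let the fingers close. It gives the time, the measured TCP pose, the force, the opening and the grip force at its end, in the units of the state.
- telemetry.get_obs(): the state, without advancing time (a new reading comes with each control period).
- viewer.camera(name): name is "scene" or "side" or "wrist"; returns a dict with "img" (480x640x3 uint8, red, green, blue), "z_map" (480x640 float32, m along the optical axis (not along the pixel's ray), 0 where there is no reading), "fx", "fy", "cx", "cy" (pixels), "R" (3x3) and "t" (3): a world point X has camera coordinates R X + t; the wrist camera has in their place "tool_from_camera" (4x4, takes a point from camera to tool coordinates, whose origin is the TCP and whose axes are the flange's). Camera axes: x right, y down, z forward; pixel columns grow to the right and rows downward; lengths in m; the calibration is good to about 2 mm. A picture is of the moment at which its call begins: read the wrist's pose just before it.
- hand_in(): hands the job in; it is judged then, once.
Trained networks look in a picture, given as the dict that the camera call returned (one of the last four; its "shot" number tells which), for a name from the list of things; names that differ only in an ending like _2 or _b are one class to them, and where a whole thing is asked for, a point or a joint stands for the part that bears it (a point fixed in the world has none). Each returns a list of dicts, best first, with "score" (0 to 1); they miss things now and then, are a little off and sometimes report something else, mostly with a low value. They report only what shows in the picture. A call takes as long as a camera call. They do not tell look-alikes from the thing itself.
- viewer.recognise(target, picture): "rect" ([left, top, right, bottom] in pixels, round what is visible of it).
The state is a dict: "time_s": time; "qpos": joint angles; "joint_vel": joint speeds; "tau": joint torques, N m; "ee_pos": TCP position; "eef_rot": TCP orientation; "force": force on the tool from outside, world axes, zero at the start; "moment": the same for the moment, N m; "grip_width": finger opening in m; "grip_force": force on a finger pad.
Only numpy, scipy, OpenCV 4.12 (cv2) and the standard library are available. Lean on these libraries where they do the work, as an engineer would, in place of code of your own. Each camera call takes 0.05 s, during which the arm holds its last target. There are 200 camera calls.

TASK

Set the steel basket of rings, upright and lengthwise, down on the floor of the finishing machine's well. Then swing the blue cover over and press it fully shut until it snaps past the roller catch, and only then push the red switch lever all the way over to its other end. Leave the other things on the bench where they are.

Things in the scene. Friction and masses are not known exactly. Their poses are not given: they have to be found in the camera images.
- machine: grey finishing machine fixed to the bench, 200 (its x) x 205 (its y, from -115 to +90 mm) x 90 mm high. Origin on the bench under the centre of the open well in its top, 140 (x) x 105 (y) mm. In the middle of the -y side a dark catch block (50 x 20 mm, centred at y = -105 mm) stands 30 mm above the top and holds a spring-loaded brass roller facing the cover.
- well_floor (a point): centre of the well's floor, 12 mm above the bench; axes as the machine's.
- lid_hinge (a point): middle of the cover's hinge line, 90 mm above the bench at the machine's y = +78 mm; the line runs along the machine's x, axes as the machine's. The cover is a hollow box 170 mm along the hinge, reaching 148 mm from it towards -y when shut, 30 mm thick: shut, its flat top is 120 mm above the bench; upright, its outer face is 30 mm to the +y side of the hinge line.
- lid (a joint): angle of the blue cover in rad: 0 shut, 1.57 upright, stop at 1.95 (leaning out to +y); starts at 1.55 to 1.88. The stiff hinge keeps it at any angle it is left. At about 0.11 rad the ridge on its front edge meets the sprung roller; pressing on takes about 11 N at the press pad, and it springs back if let go; past about 0.055 rad it snaps to 0 and is held.
- lid_press (a point): black rubber press pad, 60 x 25 mm, on the cover's outer face near the front edge: its centre, 128 mm from the hinge line; moves with the cover, z is the outward normal of the face.
- basket: loose open steel basket, 110 (its x) x 80 (y) x 30 mm, about 0.22 kg, three copper rings fixed inside, with a bail handle: a round bar 10 mm thick running along x, its axis 88 mm above the underside, on two uprights at the ends. Origin at the centre of the underside.
- basket_grip (a point): middle of the bail bar's axis, 88 mm above the basket's underside.
- pod: black switch box, 110 (x) x 80 (y) x 40 mm, fixed to the bench, carrying the red lever on its top. Origin at the centre of the underside.
- switch (a joint): angle of the red lever in rad: 0 = leaning to the box's -x (off), 1.0 = leaning to its +x (on). Stays where it is left; light to push.
- switch_tip (a point): centre of the 26 mm red ball at the lever's end. The lever's pivot is 62 mm above the bench over the centre of the switch box, the ball's centre 80 mm from it; the lever swings in the box's x-z plane, 0.5 rad either side of upright.
- bottle: bystander: white wash bottle, 60 mm across, 160 mm tall; origin under its centre.
- jar: bystander: amber jar, 60 mm across, 70 mm tall; origin under its centre.
- hammer: bystander: hammer 220 mm long, lying on the bench left of the machine.
- mandrel: bystander: tapered steel ring stick with a square wooden handle, 260 mm long, lying on the bench; origin under the handle's middle.
Things that resemble listed ones, but are neither listed nor needed, are in the scene too. What is shaped like the basket but purple or turquoise is not meant.

How it is judged:
By the outcome, as a careful person would: the job done as asked, in the order asked, and still so for the second after the job is handed in, with the robot touching nothing.
It also fails if it takes over 58 s, if anything falls off the work surface, if the arm or the gripper's body presses on something with over 40 N, if the wrist force passes 120 N, or if a joint passes its speed limit or range.

## Working session

There is one attempt and no reset: what is moved stays moved. The work goes in short steps, Python scripts to look and compute and a tool call to move; the robot and the scene stay as the last step left them, time stands still between calls to the robot, and variables do not carry over. Pictures are saved under pics/ and viewed, at most 10 in all, crops included, and the job is handed in when it is done.

Besides the shell and the picture viewer there is one more tool, called as name(argument=value, ...) on one line, values as JSON. step_arm: Moves the arm, as the interface text tells. Shifts and turns lie within -1 to 1; 1 stands for 0.1 m of shift or 90 degrees of turn. Its arguments: {"type":"object","properties":{"plan":{"type":"array"},"grip_force":{"type":"number"}},"required":["plan"]}

```bash
ls; mkdir -p pics; cat > h.py <<'E'
import numpy as np, cv2, pickle
from station import telemetry, viewer, ctrl
def shot(n,save=None):
    p=viewer.camera(n)
    if save: cv2.imwrite(f'pics/{save}.png',p['img'][:,:,::-1])
    return p
def cloud(p):
    z=p['z_map'];v,u=np.mgrid[:480,:640]
    c=np.stack([(u-p['cx'])/p['fx']*z,(v-p['cy'])/p['fy']*z,z],-1)
    w=(c-p['t'])@p['R']; w[z==0]=np.nan
    return w
E
python3 - <<'E'
from h import *
o=telemetry.get_obs();print(o,ctrl.tcp_to_tips)
for n in ['scene','side']:
    p=shot(n,n); w=cloud(p); np.savez(n+'.npz',w=w,img=p['img'],R=p['R'],t=p['t'],K=[p['fx'],p['fy'],p['cx'],p['cy']])
    print(n,'cam',-p['R'].T@p['t'])
    for t in ['machine','lid','lid_press','basket','pod','switch_tip','bottle','jar','hammer','mandrel']:
        for r in viewer.recognise(t,p)[:4]:
            a=[int(x) for x in r['rect']]; s=w[max(a[1],0):a[3],max(a[0],0):a[2]].reshape(-1,3)
            print(t,round(r['score'],2),a,np.nanmedian(s,0).round(3))
E
```

```text
pics
{'time_s': 0.0, 'qpos': array([ 1.16240796e+00,  3.00472677e-01,  1.52157616e+00,  1.30827180e-05,
        1.32068158e+00, -6.66299989e-02]), 'joint_vel': array([-1.24065455e-03, -5.35454907e-05, -1.27699716e-04, -9.64678805e-06,
       -1.29553701e-03,  2.66609118e-04]), 'tau': array([ 1.28542717e-03, -5.31827652e+01, -3.52727902e+01,  7.09439255e-02,
        2.45453574e-02, -1.52356915e-04]), 'ee_pos': array([0.18425044, 0.51796865, 0.22188753]), 'eef_rot': array([-3.14045826e+00, -8.83967722e-05,  2.79983099e+00]), 'force': array([ 0.23011214, -0.73438464, -0.75119135]), 'moment': array([ 0.01455129, -0.04153062,  0.01910145]), 'grip_force': 0.0, 'grip_width': 0.09398657464536792} 0.017
scene cam [ 0.08034473 -0.86851282  0.89274305]
machine 0.72 [298, 110, 402, 267] [0.585 0.178 0.088]
lid 0.85 [298, 113, 382, 184] [0.603 0.216 0.145]
lid 0.36 [440, 360, 516, 447] [ 0.563 -0.413  0.004]
lid_press 0.89 [301, 115, 379, 184] [0.598 0.214 0.155]
basket 0.98 [441, 360, 518, 446] [ 0.566 -0.413  0.004]
basket 0.59 [329, 359, 399, 448] [ 0.384 -0.334  0.004]
pod 0.71 [331, 278, 400
[... 473 characters left out ...]
91, 135, 363, 193] [0.611 0.214 0.149]
lid_press 0.89 [290, 135, 362, 200] [0.605 0.212 0.137]
basket 0.84 [248, 373, 308, 448] [ 0.235 -0.255  0.003]
basket 0.7 [419, 374, 484, 443] [ 0.561 -0.416  0.003]
basket 0.64 [286, 139, 385, 283] [0.578 0.162 0.08 ]
basket 0.56 [335, 375, 390, 452] [ 0.389 -0.34   0.003]
pod 0.96 [325, 307, 382, 362] [ 0.453 -0.182  0.036]
switch_tip 0.73 [335, 310, 355, 326] [ 0.441 -0.166  0.081]
bottle 0.97 [429, 263, 461, 317] [ 0.689 -0.198  0.05 ]
bottle 0.46 [335, 309, 354, 326] [ 0.44  -0.165  0.081]
jar 0.84 [461, 330, 493, 370] [ 0.675 -0.34   0.04 ]
mandrel 0.57 [213, 137, 298, 172] [0.507 0.49  0.005]
mandrel 0.23 [287, 139, 384, 281] [0.579 0.163 0.085]
```

View pics/scene.png

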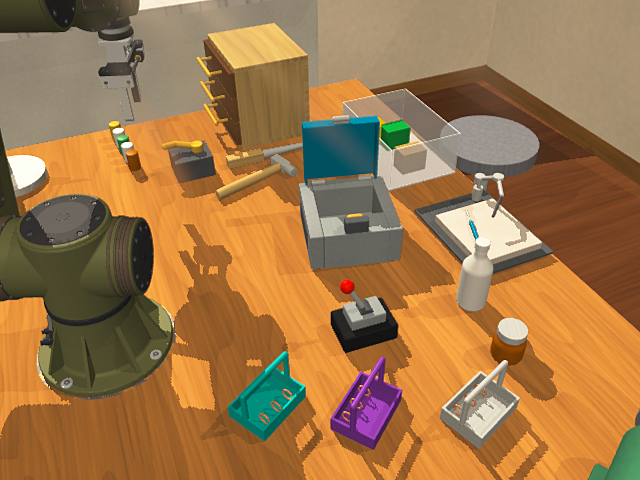

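```bash
python3 - <<'E'
import cv2
i=cv2.imread('pics/scene.png')[345:455,210:530]
cv2.imwrite('pics/crop.png',cv2.resize(i,None,fx=2.5,fy=2.5,interpolation=cv2.INTER_CUBIC))
E
```

```text
(no output)
```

View pics/crop.png

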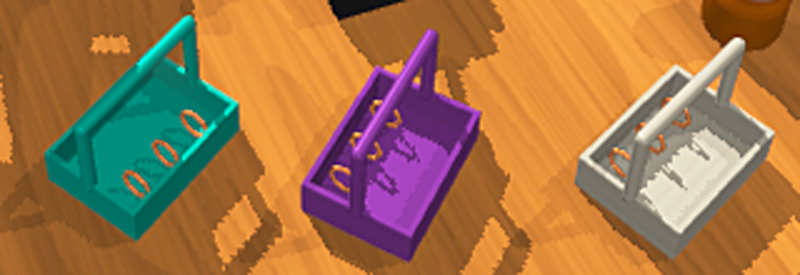

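Candidates: the turquoise basket (268,398), the purple one (367,402) and the grey steel one (480,403). The crop confirms the grey one. The lid is upright, the catch is at (357,222), and the lever's red ball is at (347,286), leaning left.

```bash
python3 - <<'E'
from h import *
W=[];C=[]
for n in ['scene','side']:
    d=np.load(n+'.npz');w=d['w'].reshape(-1,3);c=d['img'].reshape(-1,3).astype(int)
    ok=~np.isnan(w[:,0]);W.append(w[ok]);C.append(c[ok])
def rect(p):
    r=cv2.minAreaRect((p[:,:2]*1000).astype(np.float32));return np.round(r[0],1),np.round(r[1],1),round(r[2],1)
def box(w,x0,x1,y0,y1,z0,z1): return (w[:,0]>x0)&(w[:,0]<x1)&(w[:,1]>y0)&(w[:,1]<y1)&(w[:,2]>z0)&(w[:,2]<z1)
def clean(p):
    from scipy.spatial import cKDTree
    return p[[len(a)>4 for a in cKDTree(p).query_ball_point(p,.006)]]
for w,c in zip(W,C):
    print('---')
    sel=box(w,.48,.68,-.53,-.3,.075,.12); p=clean(w[sel]); m=p.mean(0);u=np.linalg.svd(p-m,full_matrices=False)[2][0]
    t=(p-m)@u; print('bar n',len(p),'mid',m+u*(t.min()+t.max())/2,'len',np.ptp(t),'yaw',np.degrees(np.arctan2(u[1],u[0])),'ztop',np.percentile(p[:,2],95))
    sel=box(w,.48,.68,-.53,-.3,.022,.04); print('rim',rect(clean(w[sel])), np.median(w[sel][:,2]))
    sel=box(w,.42,.78,.02,.36,.085,.095)&(np.ptp(c,axis=1)<40); print('machine top',rect(clean(w[sel])), np.median(w[sel][:,2]))
    sel=box(w,.42,.78,.02,.25,.1,.125)&(np.ptp(c,axis=1)<40); p=clean(w[sel]);print('catch',rect(p),np.percentile(p[:,2],95))
    b=(c[:,2]>c[:,0]+50)&(c[:,2]>80)&box(w,.42,.78,.1,.4,.09,.3); p=w[b];m=np.median(p,0);p=p[np.linalg.norm(p-m,axis=1)<.2];
    q=clean(p); k=q-np.median(q,0)
    for _ in range(4):
        s=np.linalg.svd(k-k.mean(0),full_matrices=False)[2][2]; r=(k-k.mean(0))@s; k=k[abs(r)<max(.002,1.5*r.std())]
    print('lid med',m,'normal',s,'tilt',np.degrees(np.arcsin(s[2])),'n az',np.degrees(np.arctan2(s[1],s[0])),'ext',q.min(0),q.max(0))
    rd=(c[:,0]>150)&(c[:,1]<60)&(c[:,2]<60)&box(w,.35,.55,-.3,-.05,.08,.2); p=w[rd]
    if len(p)>5:
        A=np.c_[2*p,np.ones(len(p))]; s=np.linalg.lstsq(A,(p**2).sum(1),rcond=None)[0]; print('ball',s[:3],'r',np.sqrt(s[3]+s[:3]@s[:3]),len(p), p.mean(0))
    sel=box(w,.35,.6,-.3,-.05,.036,.043)&(c.max(1)<70); print('pod',rect(clean(w[sel])))
    for nm,(x,y) in dict(bottle=(.69,-.2),jar=(.675,-.34)).items():
        sel=box(w,x-.07,x+.07,y-.07,y+.07,.015,.2); p=w[sel];print(nm,p.min(0),p.max(0))
E
```

```text
---
bar n 414 mid [ 0.55595043 -0.42015702  0.09148883] len 0.11484823310426126 yaw -159.90713288994235 ztop 0.09544822372584237
rim (array([ 590.6, -401.3]), array([196.1,  92.4]), 27.5) 0.029720562019244768
machine top (array([607.7, 132.5]), array([373.8, 230. ]), 12.2) 0.09118184159305312
catch (array([629.8, 131. ]), array([314.1,  36.4]), 42.2) 0.1215246417682333
lid med [0.59200557 0.21347479 0.16144284] normal [-0.25993042 -0.96555546  0.01178275] tilt 0.675117484201678 n az -105.06700432069005 ext [0.50140044 0.16855996 0.09041215] [0.67184321 0.24117635 0.24267524]
ball [ 0.42421631 -0.17292339  0.13716388] r 0.010751991574089794 143 [ 0.42240135 -0.17623181  0.14146624]
pod (array([ 460.2, -176.7]), array([ 78.9, 109.1]), 86.1)
bottle [ 0.66577559 -0.22338016  0.01506655] [ 0.72324545 -0.16852033  0.16420085]
jar [ 0.60500559 -0.40965989  0.01500376] [ 0.70865772 -0.30555757  0.09573083]
---
bar n 279 mid [ 0.55609965 -0.42128695  0.09157034] len 0.11662762728083062 yaw -159.91244719824346 ztop 0.09562035120260785
rim (array([ 590.2, -403.4]), array([196. ,  92.5]), 27.2) 0.02920934391913238
machine top (array([606.5, 130.5]), array([366.5, 224.7]), 8.8) 0.0901823285583849
catch (array([595.2, 184. ]), array([331.8, 174.5]), 38.4) 0.12336845005547692
lid med [0.56759244 0.207014   0.23795328] normal [-0.02403857 -0.08352356 -0.99621582] tilt -85.01390518657215 n az -106.05612615845462 ext [0.50416518 0.17149282 0.2328484 ] [0.66971017 0.24010189 0.24330776]
ball [ 0.42362011 -0.17552323  0.13981593] r 0.008504183947798774 62 [ 0.42279888 -0.17761095  0.14222048]
pod (array([ 453.5, -208.5]), array([15.6, 82.7]), 84.7)
bottle [ 0.66444753 -0.22592278  0.01530899] [ 0.72191129 -0.16619084  0.16459673]
jar [ 0.60502881 -0.4093063   0.01522479] [ 0.70635442 -0.30688444  0.09700924]
```

```bash
python3 - <<'E'
from h import *
for n in ['scene','side']:
    d=np.load(n+'.npz');w=d['w'].reshape(-1,3);c=d['img'].reshape(-1,3).astype(int)
    ok=~np.isnan(w[:,0]);w=w[ok];c=c[ok]
    ref=np.array([.585,.17]); print(n)
    g=(np.ptp(c,axis=1)<30)&(w[:,2]>.087)&(w[:,2]<.094)&(np.linalg.norm(w[:,:2]-ref,axis=1)<.17)
    p=w[g,:2]
    best=[]
    for a in np.arange(-25,-5,.5):
        r=np.radians(a);q=p@np.array([[np.cos(r),-np.sin(r)],[np.sin(r),np.cos(r)]])
        h=np.histogram(q[:,0],np.arange(-1,1,.002))[0]; h2=np.histogram(q[:,1],np.arange(-1,1,.002))[0]
        best.append((np.sum(h.astype(float)**2)+np.sum(h2.astype(float)**2),a))
    a=max(best)[1]; print('yaw',a,[b[1] for b in sorted(best)[-4:]])
    for a in (-15,):
        r=np.radians(a);R=np.array([[np.cos(r),-np.sin(r)],[np.sin(r),np.cos(r)]])
        q=p@R
        for k in (0,1):
            h,e=np.histogram(q[:,k],np.arange(-.3,1,.004)); print('xy'[k],[(round(e[i]+.002,3),h[i]) for i in range(len(h)) if h[i]>3])
        g2=(np.ptp(c,axis=1)<30)&(w[:,2]>.114)&(w[:,2]<.125)&(np.linalg.norm(w[:,:2]-ref,axis=1)<.17)
        q=w[g2,:2]@R; print('catch',np.percentile(q,[2,50,98],axis=0).round(4).tolist(),len(q))
        b=(c[:,2]>c[:,0]+50)&(c[:,1]>40)&(w[:,2]>.11)&(w[:,2]<.3)&(np.linalg.norm(w[:,:2]-[.592,.213],axis=1)<.12)
        q=w[b];qq=np.c_[q[:,:2]@R,q[:,2]];print('lid',np.percentile(qq,[1,5,50,95,99],axis=0).round(4).tolist())
        for z in np.arange(.11,.25,.02):
            s=qq[abs(qq[:,2]-z)<.01]; 
            if len(s)>5: print(round(z,2),np.percentile(s[:,1],[5,50,95]).round(4),len(s))
E
```

```text
scene
yaw -15.5 [np.float64(-14.5), np.float64(-16.0), np.float64(-15.0), np.float64(-15.5)]
x [(np.float64(0.414), np.int64(39)), (np.float64(0.418), np.int64(77)), (np.float64(0.422), np.int64(77)), (np.float64(0.426), np.int64(77)), (np.float64(0.43), np.int64(74)), (np.float64(0.434), np.int64(79)), (np.float64(0.438), np.int64(80)), (np.float64(0.442), np.int64(80)), (np.float64(0.446), np.int64(37)), (np.float64(0.45), np.int64(38)), (np.float64(0.454), np.int64(36)), (np.float64(0.458), np.int64(41)), (np.float64(0.462), np.int64(39)), (np.float64(0.466), np.int64(38)), (np.float64(0.47), np.int64(37)), (np.float64(0.474), np.int64(43)), (np.float64(0.478), np.int64(43)), (np.float64(0.482), np.int64(46)), (np.float64(0.486), np.int64(43)), (np.float64(0.49), np.int64(40)), (np.float64(0.494), np.int64(26)), (np.float64(0.498), np.int64(18)), (np.float64(0.502), np.int64(20)), (np.float64(0.506), np.int64(16)), (np.float64(0.51), np.int64(17)), (np.float64(0.514), np.int64(19)), (np.float64(0.518), np.int64(15)), (np.float64(0.522), np.int64(23)), (np.float64(0.526), np.int64(
[... 6514 characters left out ...]
0.318), np.int64(81)), (np.float64(0.322), np.int64(70)), (np.float64(0.326), np.int64(69)), (np.float64(0.33), np.int64(84)), (np.float64(0.334), np.int64(77)), (np.float64(0.338), np.int64(40)), (np.float64(0.342), np.int64(52)), (np.float64(0.346), np.int64(10)), (np.float64(0.354), np.int64(4)), (np.float64(0.358), np.int64(27)), (np.float64(0.362), np.int64(18)), (np.float64(0.402), np.int64(6)), (np.float64(0.406), np.int64(8))]
catch [[0.4304, 0.1465], [0.5177, 0.3359], [0.6631, 0.4291]] 194
lid [[0.4306, 0.3359, 0.2334], [0.4358, 0.3382, 0.2345], [0.4936, 0.3509, 0.238], [0.5936, 0.3654, 0.2413], [0.5982, 0.3675, 0.2425]]
0.23 [0.339  0.3515 0.3657] 356
0.25 [0.3359 0.3459 0.3593] 71
```

```bash
cat >> h.py <<'E'
from scipy.spatial.transform import Rotation as Ro
import json,math
YAW=math.radians(-15.2); MO=np.array([.563,.116,0])   # machine pose
def mach(x,y,z): c,s=np.cos(YAW),np.sin(YAW); return MO+[c*x-s*y,s*x+c*y,z]
def tool(psi,lean=0,leandir=0):   # deg; tool x near yaw psi, body leaning towards world yaw leandir
    R=Ro.from_euler('xyz',[math.pi,0,math.radians(psi)])
    a=math.radians(leandir); return Ro.from_rotvec(math.radians(lean)*np.array([-math.sin(a),math.cos(a),0]))*R
def plan(wps,claw,mm=45,deg=8,start=None):
    "wps: [(pos,Rot)], prints rows from the present pose"
    o=telemetry.get_obs(); P,R=start or (o['ee_pos'],Ro.from_euler('xyz',o['eef_rot'])); out=[]
    for T,Q in wps:
        T=np.asarray(T); rv=(R.inv()*Q).as_rotvec()
        n=max(1,math.ceil(np.linalg.norm(T-P)/mm*1000),math.ceil(np.degrees(np.linalg.norm(rv))/deg))
        d=(T-P)/n
        for i in range(n):
            Ri=R*Ro.from_rotvec(rv*i/n); s=Ri.inv().apply(d)/.1; t=rv/n/(math.pi/2)
            out.append(dict(zip(['dx','dy','dz','rx','ry','rz'],[round(float(v),3)+0. for v in [*s,*t]]),claw=claw))
        P,R=T,Q
    print(len(out))
    for i in range(0,len(out),10): print(json.dumps(out[i:i+10]).replace(' ','')); print()
E
python3 - <<'E'
from h import *
G=tool(20,20,110); g=np.array([.556,-.4205,.088]); z=G.apply([0,0,1]);print(z,G.as_matrix()[:,0])
plan([((.37,.05,.27),tool(20+140*.5,10,180-20)),(g-z*.10,G)],0.3,mm=44)
E
```

```text
[ 0.11697778 -0.3213938  -0.93969262] [ 9.39692621e-01  3.42020143e-01 -1.38777878e-17]
23
[{"dx":-0.277,"dy":-0.316,"dz":-0.04,"rx":-0.006,"ry":-0.008,"rz":0.065,"claw":0.3},{"dx":-0.308,"dy":-0.286,"dz":-0.039,"rx":-0.006,"ry":-0.008,"rz":0.065,"claw":0.3},{"dx":-0.336,"dy":-0.252,"dz":-0.037,"rx":-0.006,"ry":-0.008,"rz":0.065,"claw":0.3},{"dx":-0.36,"dy":-0.216,"dz":-0.034,"rx":-0.006,"ry":-0.008,"rz":0.065,"claw":0.3},{"dx":-0.381,"dy":-0.178,"dz":-0.032,"rx":-0.006,"ry":-0.008,"rz":0.065,"claw":0.3},{"dx":-0.397,"dy":-0.138,"dz":-0.028,"rx":-0.006,"ry":-0.008,"rz":0.065,"claw":0.3},{"dx":-0.41,"dy":-0.097,"dz":-0.024,"rx":-0.006,"ry":-0.008,"rz":0.065,"claw":0.3},{"dx":-0.418,"dy":-0.054,"dz":-0.019,"rx":-0.006,"ry":-0.008,"rz":0.065,"claw":0.3},{"dx":-0.421,"dy":-0.011,"dz":-0.014,"rx":-0.006,"ry":-0.008,"rz":0.065,"claw":0.3},{"dx":-0.42,"dy":0.032,"dz":-0.009,"rx":-0.006,"ry":-0.008,"rz":0.065,"claw":0.3}]

[{"dx":-0.415,"dy":0.075,"dz":-0.003,"rx":-0.006,"ry":-0.008,"rz":0.065,"claw":0.3},{"dx":-0.405,"dy":0.117,"dz":0.003,"rx":-0.006,"ry":-0.008,"rz":0.065,"claw":0.3},{"dx"
[... 196 characters left out ...]
":-0.007,"ry":-0.015,"rz":0.069,"claw":0.3},{"dx":-0.317,"dy":0.253,"dz":0.16,"rx":-0.007,"ry":-0.015,"rz":0.069,"claw":0.3},{"dx":-0.284,"dy":0.283,"dz":0.171,"rx":-0.007,"ry":-0.015,"rz":0.069,"claw":0.3},{"dx":-0.248,"dy":0.31,"dz":0.18,"rx":-0.007,"ry":-0.015,"rz":0.069,"claw":0.3},{"dx":-0.209,"dy":0.333,"dz":0.189,"rx":-0.007,"ry":-0.015,"rz":0.069,"claw":0.3},{"dx":-0.167,"dy":0.351,"dz":0.198,"rx":-0.007,"ry":-0.015,"rz":0.069,"claw":0.3}]

[{"dx":-0.124,"dy":0.365,"dz":0.205,"rx":-0.007,"ry":-0.015,"rz":0.069,"claw":0.3},{"dx":-0.079,"dy":0.373,"dz":0.212,"rx":-0.007,"ry":-0.015,"rz":0.069,"claw":0.3},{"dx":-0.033,"dy":0.377,"dz":0.217,"rx":-0.007,"ry":-0.015,"rz":0.069,"claw":0.3}]
```

step_arm(plan=[{"dx": -0.277, "dy": -0.316, "dz": -0.04, "rx": -0.006, "ry": -0.008, "rz": 0.065, "claw": 0.3}, {"dx": -0.308, "dy": -0.286, "dz": -0.039, "rx": -0.006, "ry": -0.008, "rz": 0.065, "claw": 0.3}, {"dx": -0.336, "dy": -0.252, "dz": -0.037, "rx": -0.006, "ry": -0.008, "rz": 0.065, "claw": 0.3}, {"dx": -0.36, "dy": -0.216, "dz": -0.034, "rx": -0.006, "ry": -0.008, "rz": 0.065, "claw": 0.3}, {"dx": -0.381, "dy": -0.178, "dz": -0.032, "rx": -0.006, "ry": -0.008, "rz": 0.065, "claw": 0.3}, {"dx": -0.397, "dy": -0.138, "dz": -0.028, "rx": -0.006, "ry": -0.008, "rz": 0.065, "claw": 0.3}, {"dx": -0.41, "dy": -0.097, "dz": -0.024, "rx": -0.006, "ry": -0.008, "rz": 0.065, "claw": 0.3}, {"dx": -0.418, "dy": -0.054, "dz": -0.019, "rx": -0.006, "ry": -0.008, "rz": 0.065, "claw": 0.3}, {"dx": -0.421, "dy": -0.011, "dz": -0.014, "rx": -0.006, "ry": -0.008, "rz": 0.065, "claw": 0.3}, {"dx": -0.42, "dy": 0.032, "dz": -0.009, "rx": -0.006, "ry": -0.008, "rz": 0.065, "claw": 0.3}])

```text
time_s: 2.1
ee_pos: [0.3395, 0.1263, 0.2618]
eef_rot: [3.002, 0.06, 1.769]
force: [0.9, 0.6, 0.5]
grip_width: 0.0657
grip_force: 0.0
```

step_arm(plan=[{"dx": -0.415, "dy": 0.075, "dz": -0.003, "rx": -0.006, "ry": -0.008, "rz": 0.065, "claw": 0.3}, {"dx": -0.405, "dy": 0.117, "dz": 0.003, "rx": -0.006, "ry": -0.008, "rz": 0.065, "claw": 0.3}, {"dx": -0.392, "dy": 0.141, "dz": 0.128, "rx": -0.007, "ry": -0.015, "rz": 0.069, "claw": 0.3}, {"dx": -0.372, "dy": 0.181, "dz": 0.139, "rx": -0.007, "ry": -0.015, "rz": 0.069, "claw": 0.3}, {"dx": -0.347, "dy": 0.218, "dz": 0.15, "rx": -0.007, "ry": -0.015, "rz": 0.069, "claw": 0.3}, {"dx": -0.317, "dy": 0.253, "dz": 0.16, "rx": -0.007, "ry": -0.015, "rz": 0.069, "claw": 0.3}, {"dx": -0.284, "dy": 0.283, "dz": 0.171, "rx": -0.007, "ry": -0.015, "rz": 0.069, "claw": 0.3}, {"dx": -0.248, "dy": 0.31, "dz": 0.18, "rx": -0.007, "ry": -0.015, "rz": 0.069, "claw": 0.3}, {"dx": -0.209, "dy": 0.333, "dz": 0.189, "rx": -0.007, "ry": -0.015, "rz": 0.069, "claw": 0.3}])

```text
time_s: 3.0
ee_pos: [0.4818, -0.2305, 0.2117]
eef_rot: [2.852, 0.042, 0.785]
force: [0.1, 0.2, 0.1]
grip_width: 0.0655
grip_force: 0.0
```

```bash
python3 - <<'E'
from h import *
G=tool(20,20,110); g=np.array([.556,-.4205,.088]); z=G.apply([0,0,1])
plan([(g-z*.07,G)],0.3,mm=44)
E
```

```text
5
[{"dx":-0.138,"dy":0.282,"dz":0.211,"rx":-0.006,"ry":-0.012,"rz":0.054,"claw":0.3},{"dx":-0.11,"dy":0.29,"dz":0.216,"rx":-0.006,"ry":-0.012,"rz":0.054,"claw":0.3},{"dx":-0.081,"dy":0.296,"dz":0.221,"rx":-0.006,"ry":-0.012,"rz":0.054,"claw":0.3},{"dx":-0.051,"dy":0.3,"dz":0.225,"rx":-0.006,"ry":-0.012,"rz":0.054,"claw":0.3},{"dx":-0.021,"dy":0.3,"dz":0.229,"rx":-0.006,"ry":-0.012,"rz":0.054,"claw":0.3}]
```

step_arm(plan=[{"dx": -0.138, "dy": 0.282, "dz": 0.211, "rx": -0.006, "ry": -0.012, "rz": 0.054, "claw": 0.3}, {"dx": -0.11, "dy": 0.29, "dz": 0.216, "rx": -0.006, "ry": -0.012, "rz": 0.054, "claw": 0.3}, {"dx": -0.081, "dy": 0.296, "dz": 0.221, "rx": -0.006, "ry": -0.012, "rz": 0.054, "claw": 0.3}, {"dx": -0.051, "dy": 0.3, "dz": 0.225, "rx": -0.006, "ry": -0.012, "rz": 0.054, "claw": 0.3}, {"dx": -0.021, "dy": 0.3, "dz": 0.229, "rx": -0.006, "ry": -0.012, "rz": 0.054, "claw": 0.3}, {"claw": 0.3}])

```text
$.plan[5]: bad value
```

```bash
python3 - <<'E'
from h import *
o=telemetry.get_obs();p=shot('wrist','wrist1');print(o['ee_pos'],o['eef_rot'],o['qpos'].round(2))
z=p['z_map'];v,u=np.mgrid[:480,:640]
c=np.stack([(u-p['cx'])/p['fx']*z,(v-p['cy'])/p['fy']*z,z,np.ones_like(z)],-1).reshape(-1,4)[(z>0).ravel()]
t=(c@np.array(p['tool_from_camera']).T)[:,:3]; w=Ro.from_euler('xyz',o['eef_rot']).apply(t)+o['ee_pos']
col=p['img'].reshape(-1,3)[(z>0).ravel()].astype(int)
s=(abs(w[:,0]-.556)<.08)&(abs(w[:,1]+.42)<.07)&(w[:,2]>.08)&(w[:,2]<.1)&(np.abs(t[:,1])<.04)
q=w[s]; m=q.mean(0);d=np.linalg.svd(q-m,full_matrices=False)[2][0];k=(q-m)@d
print(len(q),'bar',m,m+d*(k.min()+k.max())/2,np.ptp(k),np.degrees(np.arctan2(d[1],d[0])),np.percentile(q[:,2],[50,98]))
G=tool(20,20,110); g=np.array([.556,-.4205,.088]); zz=G.apply([0,0,1])
plan([(g+zz*.002,G)],0.3,mm=25)
E
```

```text
[ 0.48184212 -0.23046075  0.21167982] [2.85158088 0.04168654 0.7846961 ] [-0.45  0.14  1.77 -0.16  0.98  0.4 ]<stdin>:8: RuntimeWarning: Mean of empty slice.
  ret = um.true_divide(
Traceback (most recent call last):
IndexError: index 0 is out of bounds for axis 0 with size 0
```

View pics/wrist1.png

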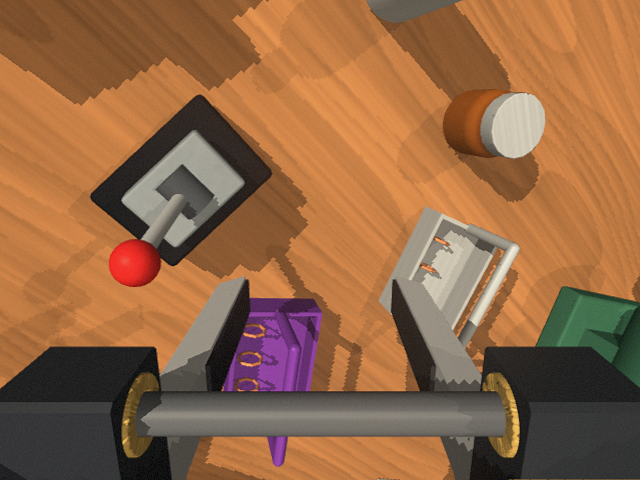

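The move was refused because one row lacked fields. So this wrist view is from part-way: lever ball (135,262), steel basket (450,280) with its bar along (490,290), purple basket (275,360). I'll resend the move with complete rows.

step_arm(plan=[{"dx": -0.138, "dy": 0.282, "dz": 0.211, "rx": -0.006, "ry": -0.012, "rz": 0.054, "claw": 0.3}, {"dx": -0.11, "dy": 0.29, "dz": 0.216, "rx": -0.006, "ry": -0.012, "rz": 0.054, "claw": 0.3}, {"dx": -0.081, "dy": 0.296, "dz": 0.221, "rx": -0.006, "ry": -0.012, "rz": 0.054, "claw": 0.3}, {"dx": -0.051, "dy": 0.3, "dz": 0.225, "rx": -0.006, "ry": -0.012, "rz": 0.054, "claw": 0.3}, {"dx": -0.021, "dy": 0.3, "dz": 0.229, "rx": -0.006, "ry": -0.012, "rz": 0.054, "claw": 0.3}, {"dx": 0, "dy": 0, "dz": 0, "rx": 0, "ry": 0, "rz": 0, "claw": 0.3}])

```text
time_s: 3.65
ee_pos: [0.5482, -0.3979, 0.1508]
eef_rot: [2.798, 0.0, 0.353]
force: [-0.1, 0.1, -0.6]
grip_width: 0.0658
grip_force: 0.0
```

```bash
python3 - <<'E'
from h import *
o=telemetry.get_obs();p=shot('wrist','wrist2');print(o['ee_pos'],o['eef_rot'],o['qpos'].round(2))
z=p['z_map'];v,u=np.mgrid[:480,:640]
c=np.stack([(u-p['cx'])/p['fx']*z,(v-p['cy'])/p['fy']*z,z,np.ones_like(z)],-1).reshape(-1,4)[(z>0).ravel()]
t=(c@np.array(p['tool_from_camera']).T)[:,:3]; w=Ro.from_euler('xyz',o['eef_rot']).apply(t)+o['ee_pos']
s=(abs(w[:,0]-.556)<.08)&(abs(w[:,1]+.42)<.07)&(w[:,2]>.085)&(w[:,2]<.1)&(t[:,2]>.03)
q=w[s]; print(len(q))
if len(q)>9:
  m=q.mean(0);d=np.linalg.svd(q-m,full_matrices=False)[2][0];k=(q-m)@d
  print('bar',m,m+d*(k.min()+k.max())/2,np.ptp(k),np.degrees(np.arctan2(d[1],d[0])),np.percentile(q[:,2],[50,98]))
G=tool(20,20,110); g=np.array([.556,-.4205,.088]); zz=G.apply([0,0,1])
plan([(g+zz*.002,G)],0.3,mm=25)
E
```

```text
[ 0.54818149 -0.39792581  0.15075126] [2.79800449e+00 3.32337236e-04 3.52585489e-01] [-0.61  0.51  1.44 -0.24  0.92  0.73]
3279
bar [ 0.56073736 -0.41649704  0.09034491] [ 0.55683065 -0.41792708  0.09034948] 0.11485626059414746 -159.89498958524862 [0.09073089 0.09255319]
3
[{"dx":-0.003,"dy":0.008,"dz":0.236,"rx":-0.001,"ry":0.0,"rz":0.001,"claw":0.3},{"dx":-0.003,"dy":0.007,"dz":0.236,"rx":-0.001,"ry":0.0,"rz":0.001,"claw":0.3},{"dx":-0.003,"dy":0.007,"dz":0.236,"rx":-0.001,"ry":0.0,"rz":0.001,"claw":0.3}]
```

step_arm(plan=[{"dx": 0, "dy": 0.005, "dz": 0.236, "rx": 0, "ry": 0, "rz": 0, "claw": 0.3}, {"dx": 0, "dy": 0.005, "dz": 0.236, "rx": 0, "ry": 0, "rz": 0, "claw": 0.3}, {"dx": 0, "dy": 0.0, "dz": 0.236, "rx": 0, "ry": 0, "rz": 0, "claw": 0.3}, {"dx": 0, "dy": 0, "dz": 0, "rx": 0, "ry": 0, "rz": 0, "claw": 0.5}, {"dx": 0, "dy": 0, "dz": 0, "rx": 0, "ry": 0, "rz": 0, "claw": 1}, {"dx": 0, "dy": 0, "dz": 0, "rx": 0, "ry": 0, "rz": 0, "claw": 1}, {"dx": 0, "dy": 0, "dz": 0, "rx": 0, "ry": 0, "rz": 0, "claw": 1}], grip_force=30)

```text
time_s: 4.4
ee_pos: [0.5576, -0.4188, 0.0892]
eef_rot: [2.794, -0.002, 0.358]
force: [1.0, 0.4, 0.3]
grip_width: 0.0369
grip_force: 0.0
```

```bash
python3 - <<'E'
from h import *
o=telemetry.get_obs(); P=o['ee_pos']; print(P,o['grip_width'],o['force'])
G=tool(20,20,110); M=tool(164.8,20,-105.2)
T=mach(0,0,.23)
plan([(P+[0,0,.165],G),(T,M)],1,mm=40,deg=7.5)
E
```

```text
[ 0.55761496 -0.41884624  0.08921916] 0.03686408895436481 [1.03869849 0.36039656 0.28282545]
25
[{"dx":0.001,"dy":0.112,"dz":-0.31,"rx":0.0,"ry":-0.001,"rz":0.001,"claw":1},{"dx":0.001,"dy":0.113,"dz":-0.31,"rx":0.0,"ry":-0.001,"rz":0.001,"claw":1},{"dx":0.0,"dy":0.113,"dz":-0.31,"rx":0.0,"ry":-0.001,"rz":0.001,"claw":1},{"dx":0.0,"dy":0.113,"dz":-0.31,"rx":0.0,"ry":-0.001,"rz":0.001,"claw":1},{"dx":0.0,"dy":0.113,"dz":-0.31,"rx":0.0,"ry":-0.001,"rz":0.001,"claw":1},{"dx":0.094,"dy":-0.239,"dz":-0.074,"rx":0.0,"ry":0.028,"rz":-0.076,"claw":1},{"dx":0.125,"dy":-0.226,"dz":-0.07,"rx":0.0,"ry":0.028,"rz":-0.076,"claw":1},{"dx":0.154,"dy":-0.21,"dz":-0.063,"rx":0.0,"ry":0.028,"rz":-0.076,"claw":1},{"dx":0.18,"dy":-0.19,"dz":-0.056,"rx":0.0,"ry":0.028,"rz":-0.076,"claw":1},{"dx":0.203,"dy":-0.167,"dz":-0.048,"rx":0.0,"ry":0.028,"rz":-0.076,"claw":1}]

[{"dx":0.224,"dy":-0.142,"dz":-0.039,"rx":0.0,"ry":0.028,"rz":-0.076,"claw":1},{"dx":0.24,"dy":-0.114,"dz":-0.029,"rx":0.0,"ry":0.028,"rz":-0.076,"claw":1},{"dx":0.253,"dy":-0.085,"dz":-0.018,"rx":0.0,"ry":0.028,"rz":-0.076,"claw":1},{"dx":0
[... 205 characters left out ...]
":-0.076,"claw":1},{"dx":0.263,"dy":0.04,"dz":0.028,"rx":0.0,"ry":0.028,"rz":-0.076,"claw":1},{"dx":0.255,"dy":0.071,"dz":0.039,"rx":0.0,"ry":0.028,"rz":-0.076,"claw":1},{"dx":0.243,"dy":0.101,"dz":0.05,"rx":0.0,"ry":0.028,"rz":-0.076,"claw":1},{"dx":0.227,"dy":0.129,"dz":0.06,"rx":0.0,"ry":0.028,"rz":-0.076,"claw":1}]

[{"dx":0.207,"dy":0.155,"dz":0.069,"rx":0.0,"ry":0.028,"rz":-0.076,"claw":1},{"dx":0.184,"dy":0.178,"dz":0.078,"rx":0.0,"ry":0.028,"rz":-0.076,"claw":1},{"dx":0.158,"dy":0.198,"dz":0.085,"rx":0.0,"ry":0.028,"rz":-0.076,"claw":1},{"dx":0.13,"dy":0.215,"dz":0.091,"rx":0.0,"ry":0.028,"rz":-0.076,"claw":1},{"dx":0.1,"dy":0.229,"dz":0.096,"rx":0.0,"ry":0.028,"rz":-0.076,"claw":1}]
```

step_arm(plan=[{"dx": 0, "dy": 0, "dz": 0.03, "rx": 0, "ry": 0, "rz": 0, "claw": 1}, {"dx": 0, "dy": 0, "dz": 0, "rx": 0, "ry": 0, "rz": 0, "claw": 1}, {"dx": 0, "dy": 0, "dz": 0, "rx": 0, "ry": 0, "rz": 0, "claw": 1}, {"dx": 0, "dy": 0, "dz": 0, "rx": 0, "ry": 0, "rz": 0, "claw": 1}, {"dx": 0, "dy": 0, "dz": 0, "rx": 0, "ry": 0, "rz": 0, "claw": 1}])

```text
time_s: 4.9
ee_pos: [0.5577, -0.4201, 0.085]
eef_rot: [2.795, -0.002, 0.357]
force: [0.7, -0.7, 2.1]
grip_width: 0.0088
grip_force: 30.0
```

step_arm(plan=[{"dx": 0, "dy": 0.113, "dz": -0.31, "rx": 0, "ry": 0, "rz": 0, "claw": 1}, {"dx": 0, "dy": 0.113, "dz": -0.31, "rx": 0, "ry": 0, "rz": 0, "claw": 1}, {"dx": 0, "dy": 0.113, "dz": -0.31, "rx": 0, "ry": 0, "rz": 0, "claw": 1}, {"dx": 0, "dy": 0.113, "dz": -0.31, "rx": 0, "ry": 0, "rz": 0, "claw": 1}, {"dx": 0, "dy": 0.113, "dz": -0.31, "rx": 0, "ry": 0, "rz": 0, "claw": 1}])

```text
time_s: 5.4
ee_pos: [0.5572, -0.4202, 0.2503]
eef_rot: [2.797, -0.001, 0.357]
force: [-0.1, 0.0, -2.2]
grip_width: 0.0091
grip_force: 30.0
```

step_arm(plan=[{"dx": 0.094, "dy": -0.239, "dz": -0.074, "rx": 0.0, "ry": 0.028, "rz": -0.076, "claw": 1}, {"dx": 0.125, "dy": -0.226, "dz": -0.07, "rx": 0.0, "ry": 0.028, "rz": -0.076, "claw": 1}, {"dx": 0.154, "dy": -0.21, "dz": -0.063, "rx": 0.0, "ry": 0.028, "rz": -0.076, "claw": 1}, {"dx": 0.18, "dy": -0.19, "dz": -0.056, "rx": 0.0, "ry": 0.028, "rz": -0.076, "claw": 1}, {"dx": 0.203, "dy": -0.167, "dz": -0.048, "rx": 0.0, "ry": 0.028, "rz": -0.076, "claw": 1}, {"dx": 0.224, "dy": -0.142, "dz": -0.039, "rx": 0.0, "ry": 0.028, "rz": -0.076, "claw": 1}, {"dx": 0.24, "dy": -0.114, "dz": -0.029, "rx": 0.0, "ry": 0.028, "rz": -0.076, "claw": 1}, {"dx": 0.253, "dy": -0.085, "dz": -0.018, "rx": 0.0, "ry": 0.028, "rz": -0.076, "claw": 1}, {"dx": 0.262, "dy": -0.054, "dz": -0.007, "rx": 0.0, "ry": 0.028, "rz": -0.076, "claw": 1}, {"dx": 0.267, "dy": -0.023, "dz": 0.005, "rx": 0.0, "ry": 0.028, "rz": -0.076, "claw": 1}])

```text
time_s: 6.4
ee_pos: [0.5566, -0.1519, 0.2383]
eef_rot: [2.79, -0.008, 1.635]
force: [-0.4, 0.2, -3.1]
grip_width: 0.009
grip_force: 30.0
```

```bash
python3 - <<'E'
from h import *
o=telemetry.get_obs(); print(o['ee_pos'],o['qpos'].round(2),o['grip_width'],o['force'])
plan([(mach(0,0,.235),tool(164.8,20,-105.2))],1,mm=40,deg=7.5)
E
```

```text
[ 0.55658645 -0.15189201  0.23833742] [-0.4   0.18  1.67  0.19  0.99 -0.55] 0.009018570573103898 [-0.41663895  0.1887885  -3.05804303]
10
[{"dx":0.267,"dy":0.02,"dz":0.013,"rx":0.0,"ry":0.027,"rz":-0.074,"claw":1},{"dx":0.262,"dy":0.051,"dz":0.024,"rx":0.0,"ry":0.027,"rz":-0.074,"claw":1},{"dx":0.253,"dy":0.081,"dz":0.035,"rx":0.0,"ry":0.027,"rz":-0.074,"claw":1},{"dx":0.24,"dy":0.11,"dz":0.045,"rx":0.0,"ry":0.027,"rz":-0.074,"claw":1},{"dx":0.223,"dy":0.137,"dz":0.055,"rx":0.0,"ry":0.027,"rz":-0.074,"claw":1},{"dx":0.203,"dy":0.162,"dz":0.064,"rx":0.0,"ry":0.027,"rz":-0.074,"claw":1},{"dx":0.18,"dy":0.185,"dz":0.072,"rx":0.0,"ry":0.027,"rz":-0.074,"claw":1},{"dx":0.154,"dy":0.204,"dz":0.079,"rx":0.0,"ry":0.027,"rz":-0.074,"claw":1},{"dx":0.126,"dy":0.221,"dz":0.084,"rx":0.0,"ry":0.027,"rz":-0.074,"claw":1},{"dx":0.096,"dy":0.234,"dz":0.089,"rx":0.0,"ry":0.027,"rz":-0.074,"claw":1}]
```

step_arm(plan=[{"dx": 0.267, "dy": 0.02, "dz": 0.01, "rx": 0.0, "ry": 0.027, "rz": -0.074, "claw": 1}, {"dx": 0.262, "dy": 0.051, "dz": 0.02, "rx": 0.0, "ry": 0.027, "rz": -0.074, "claw": 1}, {"dx": 0.253, "dy": 0.081, "dz": 0.03, "rx": 0.0, "ry": 0.027, "rz": -0.074, "claw": 1}, {"dx": 0.24, "dy": 0.11, "dz": 0.04, "rx": 0.0, "ry": 0.027, "rz": -0.074, "claw": 1}, {"dx": 0.223, "dy": 0.137, "dz": 0.05, "rx": 0.0, "ry": 0.027, "rz": -0.074, "claw": 1}, {"dx": 0.203, "dy": 0.162, "dz": 0.06, "rx": 0.0, "ry": 0.027, "rz": -0.074, "claw": 1}, {"dx": 0.18, "dy": 0.185, "dz": 0.07, "rx": 0.0, "ry": 0.027, "rz": -0.074, "claw": 1}, {"dx": 0.154, "dy": 0.204, "dz": 0.079, "rx": 0.0, "ry": 0.027, "rz": -0.074, "claw": 1}, {"dx": 0.126, "dy": 0.221, "dz": 0.084, "rx": 0.0, "ry": 0.027, "rz": -0.074, "claw": 1}, {"dx": 0.096, "dy": 0.234, "dz": 0.089, "rx": 0.0, "ry": 0.027, "rz": -0.074, "claw": 1}])

```text
time_s: 7.4
ee_pos: [0.5641, 0.1152, 0.2385]
eef_rot: [2.784, -0.001, 2.872]
force: [0.5, -0.8, -1.8]
grip_width: 0.0095
grip_force: 30.0
```

```bash
python3 - <<'E'
from h import *
o=telemetry.get_obs(); print(o['ee_pos'],mach(0,0,.23),o['qpos'].round(2),o['grip_width'],o['force'])
p=shot('scene'); i=p['img'][60:360,200:520,::-1]; cv2.imwrite('pics/a.png',cv2.resize(i,None,fx=2,fy=2))
w=cloud(p).reshape(-1,3); q=(w-mach(0,0,0))@np.array([[np.cos(YAW),-np.sin(YAW),0],[np.sin(YAW),np.cos(YAW),0],[0,0,1]])
c=p['img'].reshape(-1,3).astype(int)
s=(abs(q[:,0])<.08)&(abs(q[:,1])<.07)&(q[:,2]>.125)&(q[:,2]<.178)&(np.ptp(c,axis=1)<45)
print(np.percentile(q[s],[1,5,50,95,99],axis=0).round(4),s.sum())
plan([(mach(0,-.001,.104),tool(164.8,20,-105.2))],1,mm=20,deg=7.5)
E
```

```text
[0.56409017 0.11515434 0.23854271] [0.563 0.116 0.23 ] [-0.01  0.28  1.55  0.37  1.24 -1.42] 0.009459157941006085 [ 0.54940912 -0.79231819 -1.82132083]
[[-0.0529 -0.043   0.1549]
 [-0.0482 -0.0415  0.1568]
 [ 0.0039  0.011   0.163 ]
 [ 0.0527  0.039   0.1763]
 [ 0.0546  0.0405  0.1778]] 1165
7
[{"dx":0.001,"dy":-0.072,"dz":0.178,"rx":0.001,"ry":0.0,"rz":0.0,"claw":1},{"dx":0.001,"dy":-0.072,"dz":0.178,"rx":0.001,"ry":0.0,"rz":0.0,"claw":1},{"dx":0.001,"dy":-0.071,"dz":0.178,"rx":0.001,"ry":0.0,"rz":0.0,"claw":1},{"dx":0.001,"dy":-0.071,"dz":0.179,"rx":0.001,"ry":0.0,"rz":0.0,"claw":1},{"dx":0.001,"dy":-0.071,"dz":0.179,"rx":0.001,"ry":0.0,"rz":0.0,"claw":1},{"dx":0.001,"dy":-0.071,"dz":0.179,"rx":0.001,"ry":0.0,"rz":0.0,"claw":1},{"dx":0.001,"dy":-0.07,"dz":0.179,"rx":0.001,"ry":0.0,"rz":0.0,"claw":1}]
```

View pics/a.png

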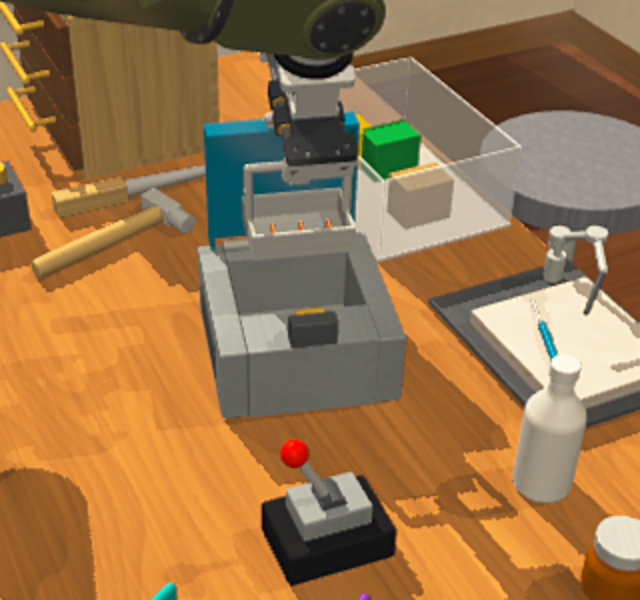

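The basket hangs level and centred over the well: the basket is at (300,215) in the crop and the well mouth at (290,270). Lowering it now.

step_arm(plan=[{"dx": 0.001, "dy": -0.072, "dz": 0.178, "rx": 0, "ry": 0, "rz": 0, "claw": 1}, {"dx": 0.001, "dy": -0.072, "dz": 0.178, "rx": 0, "ry": 0, "rz": 0, "claw": 1}, {"dx": 0.001, "dy": -0.071, "dz": 0.178, "rx": 0, "ry": 0, "rz": 0, "claw": 1}, {"dx": 0.001, "dy": -0.071, "dz": 0.179, "rx": 0, "ry": 0, "rz": 0, "claw": 1}])

```text
time_s: 7.85
ee_pos: [0.5632, 0.1124, 0.161]
eef_rot: [2.785, -0.001, 2.866]
force: [-0.3, -0.9, -2.6]
grip_width: 0.0089
grip_force: 30.0
```

step_arm(plan=[{"dx": 0.001, "dy": -0.071, "dz": 0.179, "rx": 0, "ry": 0, "rz": 0, "claw": 1}, {"dx": 0.001, "dy": -0.071, "dz": 0.179, "rx": 0, "ry": 0, "rz": 0, "claw": 1}, {"dx": 0.001, "dy": -0.07, "dz": 0.179, "rx": 0, "ry": 0, "rz": 0, "claw": 1}])

```text
time_s: 8.15
ee_pos: [0.5626, 0.1114, 0.1033]
eef_rot: [2.785, -0.001, 2.866]
force: [0.0, -0.2, -3.5]
grip_width: 0.0092
grip_force: 30.0
```

step_arm(plan=[{"dx": 0, "dy": -0.017, "dz": 0.047, "rx": 0, "ry": 0, "rz": 0, "claw": 1}, {"dx": 0, "dy": 0, "dz": 0, "rx": 0, "ry": 0, "rz": 0, "claw": 1}])

```text
time_s: 8.35
ee_pos: [0.5627, 0.1116, 0.099]
eef_rot: [2.785, -0.002, 2.867]
force: [-0.0, 0.0, -2.1]
grip_width: 0.0095
grip_force: 30.0
```

step_arm(plan=[{"dx": 0, "dy": -0.03, "dz": 0.01, "rx": 0, "ry": 0, "rz": 0, "claw": 1}, {"dx": 0, "dy": -0.005, "dz": 0.015, "rx": 0, "ry": 0, "rz": 0, "claw": 1}, {"dx": 0, "dy": 0, "dz": 0, "rx": 0, "ry": 0, "rz": 0, "claw": 1}])

```text
time_s: 8.65
ee_pos: [0.563, 0.1093, 0.0969]
eef_rot: [2.783, 0.002, 2.866]
force: [2.3, 1.8, 0.4]
grip_width: 0.0088
grip_force: 30.0
```

step_arm(plan=[{"dx": 0, "dy": 0.03, "dz": -0.02, "rx": 0, "ry": 0, "rz": 0, "claw": 1}, {"dx": 0, "dy": 0.02, "dz": 0, "rx": 0, "ry": 0, "rz": 0, "claw": 1}, {"dx": 0, "dy": 0, "dz": 0.015, "rx": 0, "ry": 0, "rz": 0, "claw": 1}, {"dx": 0, "dy": 0, "dz": 0, "rx": 0, "ry": 0, "rz": 0, "claw": 1}])

```text
time_s: 9.05
ee_pos: [0.5634, 0.1137, 0.0978]
eef_rot: [2.784, -0.001, 2.867]
force: [0.2, 0.7, -2.2]
grip_width: 0.0091
grip_force: 30.0
```

step_arm(plan=[{"dx": 0, "dy": -0.005, "dz": 0.014, "rx": 0, "ry": 0, "rz": 0, "claw": 1}, {"dx": 0, "dy": 0, "dz": 0, "rx": 0, "ry": 0, "rz": 0, "claw": 0.6}, {"dx": 0, "dy": 0, "dz": 0, "rx": 0, "ry": 0, "rz": 0, "claw": 0.6}, {"dx": 0, "dy": 0, "dz": 0, "rx": 0, "ry": 0, "rz": 0, "claw": 0.6}, {"dx": 0, "dy": 0, "dz": 0, "rx": 0, "ry": 0, "rz": 0, "claw": 0.6}])

```text
time_s: 9.55
ee_pos: [0.5636, 0.1136, 0.0966]
eef_rot: [2.784, -0.0, 2.867]
force: [-0.2, -0.7, 0.7]
grip_width: 0.0365
grip_force: 0.0
```

step_arm(plan=[{"dx": 0, "dy": 0, "dz": -0.2, "rx": 0, "ry": 0, "rz": 0, "claw": 0.6}, {"dx": 0, "dy": 0, "dz": -0.4, "rx": 0, "ry": 0, "rz": 0, "claw": 0.6}, {"dx": 0, "dy": 0, "dz": -0.45, "rx": 0, "ry": 0, "rz": 0, "claw": 0.6}, {"dx": 0, "dy": 0, "dz": -0.45, "rx": 0, "ry": 0, "rz": 0, "claw": 0.6}, {"dx": 0, "dy": 0, "dz": -0.3, "rx": 0, "ry": 0, "rz": 0, "claw": 0.6}])

```text
time_s: 10.05
ee_pos: [0.5466, 0.0521, 0.2684]
eef_rot: [2.784, 0.003, 2.866]
force: [-0.7, -0.5, -0.7]
grip_width: 0.0376
grip_force: 0.0
```

```bash
python3 - <<'E'
from h import *
o=telemetry.get_obs(); print(o['ee_pos'],o['qpos'].round(2),o['grip_width'],o['force'])
p=shot('scene'); i=p['img'][80:330,240:500,::-1]; cv2.imwrite('pics/b.png',cv2.resize(i,None,fx=2.3,fy=2.3))
w=cloud(p).reshape(-1,3); q=(w-mach(0,0,0))@np.array([[np.cos(YAW),-np.sin(YAW),0],[np.sin(YAW),np.cos(YAW),0],[0,0,1]])
c=p['img'].reshape(-1,3).astype(int)
s=(abs(q[:,0])<.068)&(abs(q[:,1])<.05)&(q[:,2]>.094)&(q[:,2]<.125)&(np.ptp(c,axis=1)<45)
print(np.percentile(q[s],[1,5,50,95,99],axis=0).round(4),s.sum())
s=(c[:,2]>c[:,0]+50)&(c[:,1]>40)&(q[:,2]>.11)&(abs(q[:,0])<.09)&(abs(q[:,1]-.1)<.05)
q=q[s]
for z in (.12,.14,.16,.18,.2,.22,.24):
  t=q[abs(q[:,2]-z)<.01]; print(z,np.percentile(t[:,1],[5,50,95]).round(4) if len(t)>5 else 0,len(t))
E
```

```text
[0.54657487 0.05209439 0.2684315 ] [-0.13  0.22  1.56  0.36  1.33 -1.51] 0.03755320570279252 [-0.6754283  -0.46621944 -0.72378654]
[[-0.0546 -0.0098  0.0955]
 [-0.0503 -0.0082  0.0971]
 [ 0.0017 -0.0041  0.1039]
 [ 0.0541  0.0008  0.1078]
 [ 0.058   0.0026  0.1096]] 239
0.12 [0.0828 0.1027 0.107 ] 490
0.14 [0.0825 0.103  0.1073] 408
0.16 [0.0838 0.1037 0.1078] 325
0.18 [0.082  0.104  0.1079] 288
0.2 [0.0814 0.1041 0.1084] 198
0.22 [0.0817 0.104  0.109 ] 112
0.24 [0.0799 0.0906 0.1074] 251
```

View pics/b.png

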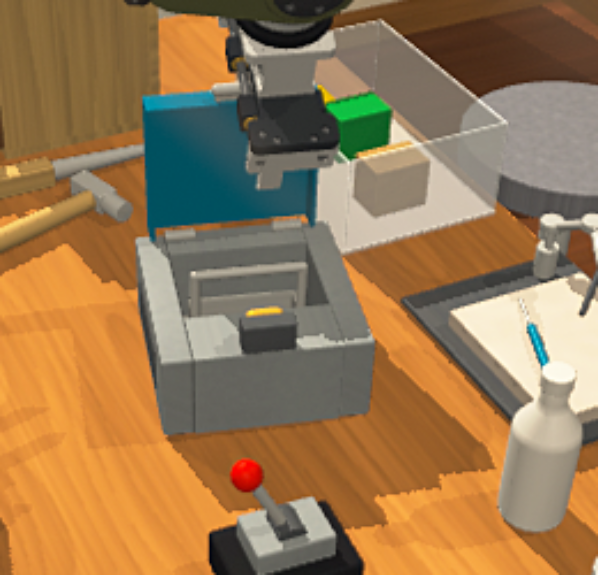

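```bash
python3 - <<'E'
from h import *
for n in ('scene','side'):
    w=np.load(n+'.npz')['w'].reshape(-1,3);q=(w-MO)@np.array([[np.cos(YAW),-np.sin(YAW),0],[np.sin(YAW),np.cos(YAW),0],[0,0,1]])
    s=(abs(q[:,0])<.15)&(q[:,1]>.125)&(q[:,1]<.3)&(q[:,2]>.03); 
    if s.any(): print(n,s.sum(),q[s].min(0),q[s].max(0),np.median(q[s],0))
V=tool(164.8)
plan([(mach(0,0,.31),V),(mach(0,.16,.31),V),(mach(0,.16,.215),V)],1,mm=45)
E
```

```text
scene 600 [-0.14406855  0.1417666   0.03005879] [0.14994366 0.29463102 0.12534762] [0.12969736 0.16331338 0.07830607]
side 485 [-0.12727364  0.14050676  0.03001683] [0.1499014  0.29995547 0.12673304] [0.12948214 0.1650355  0.08776552]
10
[{"dx":0.008,"dy":0.252,"dz":-0.04,"rx":0.076,"ry":0.002,"rz":-0.002,"claw":1},{"dx":0.007,"dy":0.246,"dz":-0.07,"rx":0.076,"ry":0.002,"rz":-0.002,"claw":1},{"dx":0.007,"dy":0.236,"dz":-0.098,"rx":0.076,"ry":0.002,"rz":-0.002,"claw":1},{"dx":0.0,"dy":0.4,"dz":0.0,"rx":0.0,"ry":0.0,"rz":0.0,"claw":1},{"dx":0.0,"dy":0.4,"dz":0.0,"rx":0.0,"ry":0.0,"rz":0.0,"claw":1},{"dx":0.0,"dy":0.4,"dz":0.0,"rx":0.0,"ry":0.0,"rz":0.0,"claw":1},{"dx":0.0,"dy":0.4,"dz":0.0,"rx":0.0,"ry":0.0,"rz":0.0,"claw":1},{"dx":0.0,"dy":0.0,"dz":0.317,"rx":0.0,"ry":0.0,"rz":0.0,"claw":1},{"dx":0.0,"dy":0.0,"dz":0.317,"rx":0.0,"ry":0.0,"rz":0.0,"claw":1},{"dx":0.0,"dy":0.0,"dz":0.317,"rx":0.0,"ry":0.0,"rz":0.0,"claw":1}]
```

step_arm(plan=[{"dx": 0.008, "dy": 0.2, "dz": -0.15, "rx": 0.076, "ry": 0.0, "rz": 0, "claw": 1}, {"dx": 0.007, "dy": 0.246, "dz": -0.12, "rx": 0.076, "ry": 0, "rz": 0, "claw": 1}, {"dx": 0.007, "dy": 0.236, "dz": -0.098, "rx": 0.076, "ry": 0, "rz": 0, "claw": 1}, {"dx": 0.0, "dy": 0.4, "dz": 0.0, "rx": 0.0, "ry": 0.0, "rz": 0.0, "claw": 1}, {"dx": 0.0, "dy": 0.4, "dz": 0.0, "rx": 0.0, "ry": 0.0, "rz": 0.0, "claw": 1}, {"dx": 0.0, "dy": 0.4, "dz": 0.0, "rx": 0.0, "ry": 0.0, "rz": 0.0, "claw": 1}, {"dx": 0.0, "dy": 0.4, "dz": 0.0, "rx": 0.0, "ry": 0.0, "rz": 0.0, "claw": 1}])

```text
time_s: 10.8
ee_pos: [0.6034, 0.2641, 0.3158]
eef_rot: [-3.141, -0.0, 2.867]
force: [0.8, -0.5, -0.8]
grip_width: 0.0005
grip_force: 0.0
```

```bash
cat >> h.py <<'E'
def mf():
    o=telemetry.get_obs(); c,s=np.cos(YAW),np.sin(YAW); d=o['ee_pos']-MO
    print('mach',np.round([c*d[0]+s*d[1],-s*d[0]+c*d[1],d[2]],4),'rot',o['eef_rot'].round(3),'F',o['force'].round(1),o['time_s'],o['qpos'].round(2))
E
python3 - <<'E'
from h import *
mf();V=tool(164.8)
plan([(mach(0,.16,.215),V)],1,mm=45)
E
```

```text
mach [2.000e-04 1.535e-01 3.158e-01] rot [-3.141 -0.     2.867] F [ 0.8 -0.5 -0.8] 10.8 [ 0.36  0.52  1.01 -0.    1.62 -0.94]
3
[{"dx":0.001,"dy":0.022,"dz":0.336,"rx":0.0,"ry":0.0,"rz":-0.002,"claw":1},{"dx":0.001,"dy":0.022,"dz":0.336,"rx":0.0,"ry":0.0,"rz":-0.002,"claw":1},{"dx":0.001,"dy":0.022,"dz":0.336,"rx":0.0,"ry":0.0,"rz":-0.002,"claw":1}]
```

step_arm(plan=[{"dx": 0, "dy": 0.022, "dz": 0.336, "rx": 0, "ry": 0, "rz": 0, "claw": 1}, {"dx": 0, "dy": 0.022, "dz": 0.336, "rx": 0, "ry": 0, "rz": 0, "claw": 1}, {"dx": 0, "dy": 0.022, "dz": 0.336, "rx": 0, "ry": 0, "rz": 0, "claw": 1}, {"dx": 0, "dy": -0.2, "dz": 0, "rx": 0, "ry": 0, "rz": 0, "claw": 1}, {"dx": 0, "dy": -0.2, "dz": 0, "rx": 0, "ry": 0, "rz": 0, "claw": 1}, {"dx": 0, "dy": -0.2, "dz": 0, "rx": 0, "ry": 0, "rz": 0, "claw": 1}])

```text
time_s: 11.4
ee_pos: [0.5885, 0.2107, 0.2151]
eef_rot: [-3.142, -0.0, 2.867]
force: [2.2, 2.1, 3.2]
grip_width: 0.0006
grip_force: 1.6
```

step_arm(plan=[{"dx": 0, "dy": -0.2, "dz": 0, "rx": 0, "ry": 0, "rz": 0, "claw": 1}, {"dx": 0, "dy": -0.2, "dz": 0, "rx": 0, "ry": 0, "rz": 0, "claw": 1}, {"dx": 0, "dy": -0.2, "dz": 0, "rx": 0, "ry": 0, "rz": 0, "claw": 1}])

```text
time_s: 11.7
ee_pos: [0.5722, 0.1526, 0.2152]
eef_rot: [-3.141, -0.0, 2.867]
force: [1.9, 1.4, 0.1]
grip_width: 0.0003
grip_force: 0.6
```

```bash
python3 - <<'E'
from h import *
mf()
p=shot('scene'); i=p['img'][60:330,240:500,::-1]; cv2.imwrite('pics/c.png',cv2.resize(i,None,fx=2.1,fy=2.1))
E
```

```text
mach [-0.0008  0.0377  0.2152] rot [-3.141 -0.     2.867] F [1.9 1.4 0.1] 11.7 [ 0.2   0.4   1.4  -0.    1.34 -1.1 ]
```

View pics/c.png

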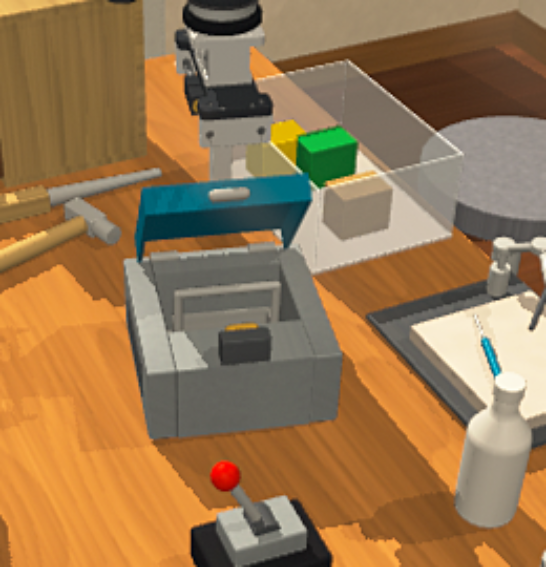

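The cover follows the fingers and is at about 1 rad, with its edge at (225,195) in the crop. The basket handle is still in the well at (228,300).

step_arm(plan=[{"dx": 0, "dy": -0.15, "dz": 0.05, "rx": 0, "ry": 0, "rz": 0, "claw": 1}, {"dx": 0, "dy": -0.15, "dz": 0.1, "rx": 0, "ry": 0, "rz": 0, "claw": 1}, {"dx": 0, "dy": -0.12, "dz": 0.13, "rx": 0, "ry": 0, "rz": 0, "claw": 1}, {"dx": 0, "dy": -0.12, "dz": 0.16, "rx": 0, "ry": 0, "rz": 0, "claw": 1}, {"dx": 0, "dy": -0.09, "dz": 0.11, "rx": 0, "ry": 0, "rz": 0, "claw": 1}])

```text
time_s: 12.25
ee_pos: [0.5549, 0.0919, 0.1591]
eef_rot: [-3.14, -0.001, 2.867]
force: [0.1, 0.6, 0.1]
grip_width: 0.0007
grip_force: 0.2
```

```bash
python3 - <<'E'
from h import *
mf()
p=shot('scene')
w=cloud(p).reshape(-1,3); q=(w-MO)@np.array([[np.cos(YAW),-np.sin(YAW),0],[np.sin(YAW),np.cos(YAW),0],[0,0,1]])
c=p['img'].reshape(-1,3).astype(int)
s=(c[:,2]>c[:,0]+40)&(c[:,1]>40)&(q[:,2]>.09)&(q[:,2]<.26)&(abs(q[:,0])<.085)&(abs(q[:,1])<.13)
q=q[s]
for y in np.arange(-.08,.13,.02):
  t=q[abs(q[:,1]-y)<.01]; print(round(y,2),np.percentile(t[:,2],[5,50,95]).round(4) if len(t)>5 else 0,len(t))
E
```

```text
mach [-0.0015 -0.0254  0.1591] rot [-3.140e+00 -1.000e-03  2.867e+00] F [0.1 0.6 0.1] 12.25 [ 0.1   0.39  1.56 -0.    1.2  -1.2 ]
-0.08 0 5
-0.06 [0.1232 0.1395 0.1504] 1041
-0.04 [0.1424 0.146  0.149 ] 214
-0.02 [0.1327 0.1421 0.1445] 273
0.0 [0.135  0.138  0.1408] 264
0.02 [0.1303 0.1336 0.1364] 232
0.04 [0.1266 0.1299 0.1327] 235
0.06 [0.1226 0.1258 0.1283] 224
0.08 [0.119  0.1222 0.1251] 91
0.1 0 0
0.12 0 0
```

step_arm(plan=[{"dx": 0, "dy": 0, "dz": -0.12, "rx": 0, "ry": 0, "rz": 0, "claw": 1}, {"dx": 0.0, "dy": -0.22, "dz": 0, "rx": 0, "ry": 0, "rz": 0, "claw": 1}, {"dx": 0, "dy": 0, "dz": 0.1, "rx": 0, "ry": 0, "rz": 0, "claw": 1}, {"dx": 0, "dy": 0, "dz": 0.08, "rx": 0, "ry": 0, "rz": 0, "claw": 1}, {"dx": 0, "dy": 0, "dz": 0.06, "rx": 0, "ry": 0, "rz": 0, "claw": 1}])

```text
time_s: 12.8
ee_pos: [0.5497, 0.0713, 0.1488]
eef_rot: [-3.14, 0.001, 2.867]
force: [-7.2, -7.7, 19.9]
grip_width: 0.0005
grip_force: 9.4
```

step_arm(plan=[{"dx": 0, "dy": 0, "dz": 0.05, "rx": 0, "ry": 0, "rz": 0, "claw": 1}, {"dx": 0, "dy": 0, "dz": 0.04, "rx": 0, "ry": 0, "rz": 0, "claw": 1}])

```text
time_s: 13.0
ee_pos: [0.5495, 0.0718, 0.1392]
eef_rot: [-3.141, -0.0, 2.867]
force: [0.4, -0.4, 0.3]
grip_width: 0.0004
grip_force: 0.0
```

step_arm(plan=[{"dx": 0, "dy": 0, "dz": 0.03, "rx": 0, "ry": 0, "rz": 0, "claw": 1}, {"dx": 0, "dy": 0, "dz": 0.015, "rx": 0, "ry": 0, "rz": 0, "claw": 1}])

```text
time_s: 13.2
ee_pos: [0.5497, 0.0718, 0.1367]
eef_rot: [-3.141, 0.001, 2.867]
force: [-14.2, -1.5, 32.8]
grip_width: 0.0005
grip_force: 16.4
```

step_arm(plan=[{"dx": 0, "dy": 0, "dz": -0.3, "rx": 0, "ry": 0, "rz": 0, "claw": 1}, {"dx": 0, "dy": 0, "dz": -0.45, "rx": 0, "ry": 0, "rz": 0, "claw": 1}, {"dx": 0, "dy": 0, "dz": -0.3, "rx": 0, "ry": 0, "rz": 0, "claw": 1}])

```text
time_s: 13.5
ee_pos: [0.5497, 0.0719, 0.2424]
eef_rot: [3.142, 0.001, 2.867]
force: [0.3, -0.2, -0.5]
grip_width: 0.0006
grip_force: 0.0
```

```bash
python3 - <<'E'
from h import *
mf()
p=shot('scene')
w=cloud(p).reshape(-1,3); q=(w-MO)@np.array([[np.cos(YAW),-np.sin(YAW),0],[np.sin(YAW),np.cos(YAW),0],[0,0,1]])
c=p['img'].reshape(-1,3).astype(int)
s=(c[:,2]>c[:,0]+40)&(c[:,1]>40)&(q[:,2]>.1)&(q[:,2]<.26)&(abs(q[:,0])<.085)&(abs(q[:,1])<.13)
q=q[s]
for y in np.arange(-.06,.1,.02):
  t=q[abs(q[:,1]-y)<.01]; print(round(y,2),np.percentile(t[:,2],[5,50,95]).round(4) if len(t)>5 else 0,len(t))
# pod pose / ball
a=math.radians(-4); piv=np.array([.460,-.177,.062]); ux=np.array([math.cos(a),math.sin(a),0])
for th in (-.5,.5): print('ball',piv+ux*.08*math.sin(th)+[0,0,.08*math.cos(th)])
rd=(c[:,0]>150)&(c[:,1]<60)&(c[:,2]<60)&(w[:,2]>.08)&(w[:,2]<.2)&(abs(w[:,0]-.45)<.1); print('seen',w[rd].mean(0),rd.sum())
# push: tool x along closing? tool at -x side of ball
B=piv-ux*.0384+[0,0,.0702]
S=B-ux*.055+[0,0,.0]; V=tool(176)
plan([((.50,-.05,.25),tool(172)),(S+[0,0,.09],V),(S,V)],1)
E
```

```text
mach [-0.0013 -0.046   0.2424] rot [3.142e+00 1.000e-03 2.867e+00] F [ 0.3 -0.2 -0.5] 13.5 [ 0.06  0.29  1.48 -0.    1.36 -1.23]
-0.06 [0.1034 0.1193 0.1231] 650
-0.04 [0.1189 0.1214 0.1238] 343
-0.02 [0.1185 0.1213 0.1238] 429
0.0 [0.1182 0.1212 0.1239] 401
0.02 [0.1187 0.1214 0.1243] 396
0.04 [0.1186 0.1214 0.1242] 378
0.06 [0.1189 0.1213 0.124 ] 367
0.08 [0.1182 0.1207 0.1236] 133
ball [ 0.42173939 -0.17432456  0.1322066 ]
ball [ 0.49826061 -0.17967544  0.1322066 ]
seen [ 0.42235353 -0.17633789  0.14159747] 141
10
[{"dx":0.053,"dy":-0.437,"dz":-0.012,"rx":0.0,"ry":0.001,"rz":-0.029,"claw":1},{"dx":0.073,"dy":-0.435,"dz":-0.011,"rx":0.0,"ry":0.001,"rz":-0.029,"claw":1},{"dx":0.092,"dy":-0.431,"dz":-0.011,"rx":0.0,"ry":0.001,"rz":-0.029,"claw":1},{"dx":0.23,"dy":-0.276,"dz":0.056,"rx":0.0,"ry":0.0,"rz":-0.009,"claw":1},{"dx":0.234,"dy":-0.272,"dz":0.056,"rx":0.0,"ry":0.0,"rz":-0.009,"claw":1},{"dx":0.238,"dy":-0.269,"dz":0.056,"rx":0.0,"ry":0.0,"rz":-0.009,"claw":1},{"dx":0.242,"dy":-0.266,"dz":0.056,"rx":0.0,"ry":0.0,"rz":-0.009,"claw":1},{"dx":0.245,"dy":-0.262,"dz":0.056,"rx":0.0,"ry":0.0,"rz":-0.009,"claw":1},{"dx":0.0,"dy":0.0,"dz":0.45,"rx":0.0,"ry":0.0,"rz":0.0,"claw":1},{"dx":0.0,"dy":0.0,"dz":0.45,"rx":0.0,"ry":0.0,"rz":0.0,"claw":1}]
```

Cover's flat top measures 121 mm, so it is shut. Next, the lever.

step_arm(plan=[{"dx": 0.053, "dy": -0.437, "dz": -0.012, "rx": 0, "ry": 0, "rz": -0.029, "claw": 1}, {"dx": 0.073, "dy": -0.435, "dz": -0.011, "rx": 0, "ry": 0, "rz": -0.029, "claw": 1}, {"dx": 0.092, "dy": -0.431, "dz": -0.011, "rx": 0, "ry": 0, "rz": -0.029, "claw": 1}, {"dx": 0.23, "dy": -0.276, "dz": 0.056, "rx": 0, "ry": 0, "rz": -0.009, "claw": 1}, {"dx": 0.234, "dy": -0.272, "dz": 0.056, "rx": 0, "ry": 0, "rz": -0.009, "claw": 1}, {"dx": 0.238, "dy": -0.269, "dz": 0.056, "rx": 0, "ry": 0, "rz": -0.009, "claw": 1}, {"dx": 0.242, "dy": -0.266, "dz": 0.056, "rx": 0, "ry": 0, "rz": -0.009, "claw": 1}, {"dx": 0.245, "dy": -0.262, "dz": 0.056, "rx": 0, "ry": 0, "rz": -0.009, "claw": 1}])

```text
time_s: 14.35
ee_pos: [0.3646, -0.1718, 0.2151]
eef_rot: [-3.141, -0.0, 3.075]
force: [0.8, -0.0, 0.2]
grip_width: 0.0007
grip_force: 0.0
```

```bash
python3 - <<'E'
from h import *
a=math.radians(-4); ux=np.array([math.cos(a),math.sin(a),0]); B=np.array([.4217,-.1743,.132]);V=tool(176);S=B-ux*.055
plan([(S,V),(B+ux*.02+[0,0,.0],V),(np.array([.479,-.1783,.132]),V)],1,mm=30)
E
```

```text
8
[{"dx":-0.007,"dy":0.005,"dz":0.277,"rx":0.0,"ry":0.0,"rz":0.001,"claw":1},{"dx":-0.007,"dy":0.005,"dz":0.277,"rx":0.0,"ry":0.0,"rz":0.001,"claw":1},{"dx":-0.007,"dy":0.005,"dz":0.277,"rx":0.0,"ry":0.0,"rz":0.001,"claw":1},{"dx":-0.25,"dy":0.0,"dz":0.0,"rx":0.0,"ry":0.0,"rz":0.0,"claw":1},{"dx":-0.25,"dy":0.0,"dz":0.0,"rx":0.0,"ry":0.0,"rz":0.0,"claw":1},{"dx":-0.25,"dy":0.0,"dz":0.0,"rx":0.0,"ry":0.0,"rz":0.0,"claw":1},{"dx":-0.187,"dy":0.0,"dz":0.0,"rx":0.0,"ry":0.0,"rz":0.0,"claw":1},{"dx":-0.187,"dy":0.0,"dz":0.0,"rx":0.0,"ry":0.0,"rz":0.0,"claw":1}]
```

step_arm(plan=[{"dx": -0.007, "dy": 0.005, "dz": 0.277, "rx": 0, "ry": 0, "rz": 0, "claw": 1}, {"dx": -0.007, "dy": 0.005, "dz": 0.277, "rx": 0, "ry": 0, "rz": 0, "claw": 1}, {"dx": -0.007, "dy": 0.005, "dz": 0.277, "rx": 0, "ry": 0, "rz": 0, "claw": 1}, {"dx": -0.25, "dy": 0, "dz": 0, "rx": 0, "ry": 0, "rz": 0, "claw": 1}, {"dx": -0.25, "dy": 0, "dz": 0, "rx": 0, "ry": 0, "rz": 0, "claw": 1}, {"dx": -0.25, "dy": 0, "dz": 0, "rx": 0, "ry": 0, "rz": 0, "claw": 1}, {"dx": -0.17, "dy": 0, "dz": 0, "rx": 0, "ry": 0, "rz": 0, "claw": 1}])

```text
time_s: 15.05
ee_pos: [0.4608, -0.1758, 0.1318]
eef_rot: [-3.141, -0.001, 3.075]
force: [-1.9, -0.0, -1.0]
grip_width: 0.0008
grip_force: 0.5
```

step_arm(plan=[{"dx": -0.1, "dy": 0, "dz": 0, "rx": 0, "ry": 0, "rz": 0, "claw": 1}, {"dx": -0.06, "dy": 0, "dz": 0, "rx": 0, "ry": 0, "rz": 0, "claw": 1}])

```text
time_s: 15.25
ee_pos: [0.4758, -0.177, 0.1319]
eef_rot: [-3.141, -0.002, 3.075]
force: [-3.4, 0.6, 0.7]
grip_width: 0.0003
grip_force: 1.9
```

step_arm(plan=[{"dx": -0.04, "dy": 0, "dz": 0, "rx": 0, "ry": 0, "rz": 0, "claw": 1}, {"dx": -0.02, "dy": 0, "dz": 0, "rx": 0, "ry": 0, "rz": 0, "claw": 1}])

```text
time_s: 15.45
ee_pos: [0.4779, -0.1771, 0.1314]
eef_rot: [3.141, -0.011, 3.074]
force: [-34.8, 2.2, 13.5]
grip_width: 0.0006
grip_force: 16.7
```

At the stop (35 N). Backing off and rising clear.

step_arm(plan=[{"dx": 0.3, "dy": 0, "dz": 0, "rx": 0, "ry": 0, "rz": 0, "claw": 1}, {"dx": 0.3, "dy": 0, "dz": 0, "rx": 0, "ry": 0, "rz": 0, "claw": 1}, {"dx": 0.1, "dy": 0, "dz": -0.4, "rx": 0, "ry": 0, "rz": 0, "claw": 1}, {"dx": 0, "dy": 0, "dz": -0.45, "rx": 0, "ry": 0, "rz": 0, "claw": 1}, {"dx": 0, "dy": 0, "dz": -0.3, "rx": 0, "ry": 0, "rz": 0, "claw": 1}, {"dx": 0, "dy": 0, "dz": 0, "rx": 0, "ry": 0, "rz": 0, "claw": 1}])

```text
time_s: 16.05
ee_pos: [0.4125, -0.1736, 0.2516]
eef_rot: [-3.138, 0.006, 3.074]
force: [0.5, -0.4, -0.0]
grip_width: 0.0004
grip_force: 0.0
```

```bash
python3 - <<'E'
from h import *
mf();p=shot('scene','end'); w=cloud(p).reshape(-1,3);c=p['img'].reshape(-1,3).astype(int)
rd=(c[:,0]>150)&(c[:,1]<60)&(c[:,2]<60)&(w[:,2]>.08)&(w[:,2]<.2)&(abs(w[:,0]-.45)<.1); print('ball',w[rd].mean(0),rd.sum())
q=(w-MO)@np.array([[np.cos(YAW),-np.sin(YAW),0],[np.sin(YAW),np.cos(YAW),0],[0,0,1]])
for y in (-.04,.06):
  s=(abs(q[:,0])<.08)&(abs(q[:,1]-y)<.01)&(q[:,2]>.1)&(q[:,2]<.16); print(y,np.median(q[s][:,2]))
E
```

```text
mach [-0.0693 -0.3189  0.2516] rot [-3.138  0.006  3.074] F [ 0.5 -0.4 -0. ] 16.05 [-0.48  0.04  1.76 -0.    1.34 -1.98]
ball [ 0.49615677 -0.18181562  0.13991038] 136
-0.04 0.1216918840824387
0.06 0.12097191445568908
```

View pics/end.png

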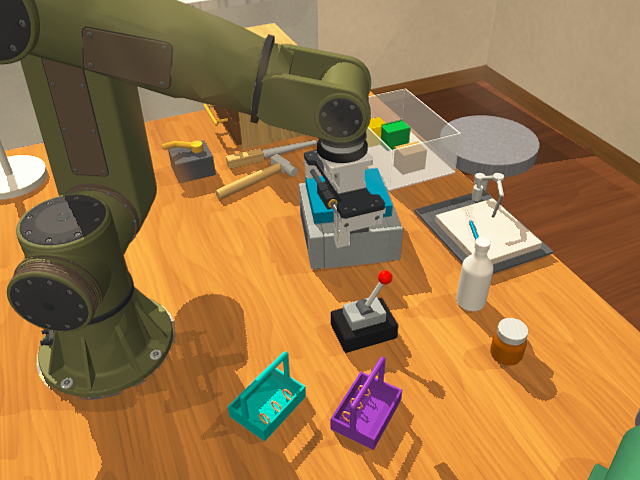

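```bash
python3 - <<'E'
from h import *
from scipy.optimize import least_squares
d=np.load('scene.npz'); p=shot('scene')
for w,img in ((d['w'],d['img']),(cloud(p),p['img'])):
    c=img.astype(int); m=(c[...,0]>1.6*c[...,1])&(c[...,0]>1.6*c[...,2])&(c[...,0]>60)&(c[...,1]<75)&(w[...,2]>.115)&(w[...,2]<.16)&(abs(w[...,0]-.46)<.07)&(abs(w[...,1]+.177)<.03)
    v,u=np.nonzero(m); P=w[m]
    f=least_squares(lambda s:np.linalg.norm(P-s,axis=1)-.013,P.mean(0),loss='soft_l1',f_scale=.001)
    print(len(P),f.x.round(4),'angle from up',np.arctan2(math.cos(.07)*(f.x[0]-.46)-math.sin(.07)*(f.x[1]+.177),f.x[2]-.062),'px',u.min(),u.max(),v.min(),v.max())
E
```

```text
166 [ 0.4256 -0.1711  0.1345] angle from up -0.44608859395381767 px 340 354 279 293
154 [ 0.4998 -0.176   0.1336] angle from up 0.5055807672446933 px 378 391 270 283
```

```bash
python3 - <<'E'
import numpy as np,math
d=np.load('scene.npz');fx,fy,cx,cy=d['K']
for yaw in (-4,):
  a=math.radians(yaw);ux=np.array([math.cos(a),math.sin(a),0])
  for th in (-.5,-.45,.4,.45,.5):
    X=np.array([.46,-.177,.062])+ux*.08*math.sin(th)+[0,0,.08*math.cos(th)]
    c=d['R']@X+d['t'];print(th,(cx+fx*c[0]/c[2]).round(1),(cy+fy*c[1]/c[2]).round(1))
E
```

```text
-0.5 345.8 289.0
-0.45 347.7 287.8
0.4 381.5 278.3
0.45 383.3 278.5
0.5 385.1 278.7
```

```bash
python3 -c "
from station import hand_in
print(hand_in())"
```

```text
the job is handed in; nothing more can be done
None
```

I handed the job in at about 16 s: the steel basket is upright and lengthwise in the well, the cover is snapped shut (flat top at 121 mm), and the lever was then pushed until it hit its stop at 35 N. The camera puts the lever's swing at about 0.95 of 1.0 rad, so full travel rests on the force I felt.

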